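Shuttle the capped paint flask out of the capper and hold it down in the mixer

ROBOT

A 6-joint arm with a two-finger parallel gripper is mounted at the origin on the work surface. World frame = base frame: x ahead of the robot, y to its left, z up, the work surface at z = 0. Lengths are in m, angles in degrees, forces in N, time in s.
With the tool pointing down it reaches from about 0.25 to 0.725 m from the base axis. Payload 9.7 kg.
Tool frame: the origin (TCP) lies midway between the tips of the shut fingers; the grasp point (between the pads) lies 19 mm behind it (bot.hold_point_z is the distance from the TCP to the grasp point, in m); z points along the fingers, y is the line along which they close (so a half turn about z gives the same grasp; the last joint's range is limited). The gripper opens to 85 mm and grips with 20 to 120 N. Pads are 22 mm wide; open, the fingers measure 114 mm over their backs; the gripper's body (76 mm by 85 mm) begins 54 mm behind the grasp point. The pads swing forward as they close: fully open they stand 13 mm farther back than shut.
Start: joints at [65.89, 4.979, 10.078, 95.1, 0, 90], TCP at [0.225, 0.502, 0.204] pointing down, gripper open.
Joint ranges: [-179.16, 179.16], [-48.56, 103.87], [-65.8, 70.77], [-126.05, 130.52], [-82.76, 87.17], [-180, 180]. Speed limits (degrees/s): [127.2, 127.2, 147.25, 180, 180, 180].

INTERFACE

Orientations are given as [roll, pitch, yaw] about the fixed x, y, z axes, in that order (R = Rz(yaw) Ry(pitch) Rx(roll)).
In Python, from workcell import bot gives the robot as it stands.
- The arm moves only by the tool play_rows, never from a script. Its argument "steps" is a list that holds one entry, the list of rows, each a list of 4 numbers: the shift along the tool's x, y, z in m, then the turn about the tool's z in rad. In form: [[[tx, ty, tz, yaw], ...]]. A call has exactly 5 rows; each row shifts and turns the commanded pose from where the row before left it, along the tool's axes as they then stand; what a row does not reach is not made up. A row lasts 1/12 s, in which the tool goes at most 41.7 mm and 7.16 degrees, less where a joint would pass 70% of its speed; a pose out of reach is approached as far as the arm can. A call is refused whole if a number of a shift passes 0.0417 or a number of a turn 0.125, either way. A call with a gripper value outside its range is refused whole. "gripper" is the finger opening in m, from 0 to 0.0854, set as the call begins (left out, the last holds). The fingers move at their own pace and stop on an object; "squeeze" is the grip in N (left out, the last holds). Time passes only in rows, so rows that do not move let the fingers close, or fill a call up. It gives the time, the measured TCP pose, the force, the opening and the grip force at its end, in the units of the state.
- bot.get_obs(): the state, without advancing time (a new reading comes with each control period).
- bot.camera(name): name is "scene" or "top"; returns a dict with "img" (420x560x3 uint8, blue, green, red), "vfov" (degrees; the focal length in pixels is half the picture's height over the tangent of half this angle, whatever the lens; pixels are square), "cx", "cy" (the principal point, pixels), "xyz" and "attitude" of the camera in the world. Camera axes: x right, y down, z forward; pixel columns grow to the right and rows downward; lengths in m; the calibration is good to about 2 mm. A picture is of the moment at which its call begins. There is no depth.
- bot.job_done(): hands the job in; it is judged then, once.
The state is a dict: "time": time; "q": joint angles; "qd": joint speeds; "joint_efforts": joint torques, N m; "ee_pos": TCP position; "tcp_rot": TCP orientation; "wrist_force": force on the tool from outside, world axes, zero at the start; "torque": the same for the moment, N m; "opening": finger opening in m; "grasp_force": force on a finger pad.
Only numpy, scipy, OpenCV 4.12 (cv2) and the standard library are available. Lean on these libraries where they do the work, as an engineer would, in place of code of your own. Each camera call takes 0.05 s, during which the arm holds its last target. There are 200 camera calls.

TASK

The orange paint flask has just been capped: slide the shuttle that carries it out from under the capping head to the unloading station at the other end of the rail, until its catch drops in, and leave the shuttle there. Then take the flask out, set it upright in the sprung ring cradle of the blue touch-start mixer, press it down until the cradle is at the bottom of its travel, and finish while still holding it pressed down. Keep the flask upright throughout and leave the other things on the bench where they are.

Things in the scene. Friction and masses are not known exactly. Their poses are not given: they have to be found in the camera images.
- capper: fixed bench capper, origin at table level under its rail, z up. The rail runs along its y: capping station (flask axis) at y -40 mm, unloading station at y +100 mm, both x 0. Base plate 150 x 330 mm; column 28 mm thick at y -135 mm, 310 mm high. Chuck underside 158 mm up; white head 66 mm in diameter, to 290 mm, blocks reaching from above at the capping station
- shuttle (a joint): travel of the shuttle along the capper's +y, m: 0 under the chuck (start), 0.140 in the catch of the unloading station, end stop 0.146. A spring ball catch drops into a dimple at both stations: about 10 N along the rail to leave it, it pulls in from about 3 mm away; in between about 2 N moves the shuttle and it stays where it is left
- shuttle_knob (a point): middle of the shuttle's red upright round knob, 20 mm in diameter, 42 mm tall (this point is half-way up, 65 mm above the table), 105 mm from the flask's axis on the capper's -x side (towards the robot), on an 18 mm wide handle bar, top 36 mm above the table. Moves with the shuttle
- nest (a point): centre of the floor of the shuttle's round nest, 40 mm above the table, on which the flask stands; the nest's rim is 14 mm high, inner diameter 56 mm. Moves with the shuttle
- flask_mid (a point): orange flask, white ribbed cap, 104 mm tall, about 0.16 kg: ball body 64 mm in diameter on a flat foot 32 mm wide, neck 27 mm, cap 36 mm in diameter from 78 to 104 mm above the foot. Point on its axis half-way up: 52 mm above the foot, 18 mm above the ball's centre, 39 mm below the cap's middle; z up the axis. Too light to press the cradle down by itself
- mixer: fixed blue touch-start paint mixer, 135 x 130 mm, 75 mm high, with the sprung ring cradle on top at its centre. Origin: table level under the cradle's axis; speed knob and switch on its -x face
- cradle_rim (a point): centre of the rim of the mixer's black sprung ring cradle: a round rubber cup, 68 mm outside, opening 52 mm wide, 26 mm deep. The rim is 128 mm above the table when up and sinks with the cradle. The flask's ball seats on the rim: its foot is then about 15 mm below the rim, flask_mid 37 mm and the cap's middle 76 mm above it
- cradle (a joint): how far the cradle is pressed down, m: 0 up, 0.010 at the bottom of its travel; the spring takes 4 N to start and 12 N at the bottom, and lifts the cradle again when let go
- flask_blue_mid (a point): another flask of the same shape, blue, standing behind the mixer; half-way up. Bystander
- flask_yellow_mid (a point): another flask of the same shape, yellow, standing behind the mixer; half-way up. Bystander
- pigment_jar: pigment jar with a black cap and red label, 58 mm in diameter, 75 mm tall; origin under its centre. Bystander
- brush_jar: terracotta jar of brushes, 80 mm in diameter, 110 mm tall, the brushes reach 270 mm; origin under its centre. Bystander
- cap_tray: white open tray of spare caps, 110 x 150 x 35 mm; origin under its centre. Bystander
- paint_tube: paint tube lying flat, about 115 mm long along its x, 22 mm high; origin under its middle. Bystander
- palette_knife: palette knife lying flat, 200 mm long along its x; origin under its middle. Bystander
There are look-alikes about, which are no part of the job. Leave any purple look-alike of the mixer alone. Of the things shaped like the part that bears flask_mid, the orange one is meant.

How it is judged:
By the outcome, as a careful person would: the job done as asked, in the order asked, and still so for the second after the job is handed in, while the arm keeps its last pose, push and grip.
It also fails if it takes over 70 s, if anything falls off the work surface, if the arm or the gripper's body presses on something with over 40 N, if the wrist force passes 120 N, or if a joint passes its speed limit or range.

## Working session

There is one attempt and no reset: what is moved stays moved. The work goes in short steps, Python scripts to look and compute and a tool call to move; the robot and the scene stay as the last step left them, time stands still between calls to the robot, and variables do not carry over. Pictures are saved under pics/ and viewed, at most 10 in all, crops included, and the job is handed in when it is done.

Besides the shell and the picture viewer there is one more tool, called after "Emit:" by a JSON object that holds its "name" and its "arguments", one argument or row to a line. play_rows: Moves the arm, as the interface text tells. Its arguments: {"type":"object","properties":{"steps":{"type":"array","items":{"type":"array","items":{"type":"array","items":{"type":"number"}}}},"gripper":{"type":"number"},"squeeze":{"type":"number"}},"required":["steps"]}

```bash
mkdir -p pics; cat > h.py <<'E'
import numpy as np,cv2
from scipy.spatial.transform import Rotation as R
from workcell import bot
def cam(n):
    c=bot.camera(n); return c
def ray(c,u,v):
    f=c["img"].shape[0]/2/np.tan(np.radians(c["vfov"]/2))
    d=np.array([(u-c["cx"])/f,(v-c["cy"])/f,1.])
    return np.array(c["xyz"]),rot(c)@d
def rot(c):
    a=np.array(c["attitude"],float)
    return a if a.shape==(3,3) else R.from_euler('xyz',a,degrees=True).as_matrix() 
def onz(c,u,v,z):
    o,d=ray(c,u,v); return o+d*(z-o[2])/d[2]
def pix(c,p):
    f=c["img"].shape[0]/2/np.tan(np.radians(c["vfov"]/2))
    q=rot(c).T@(np.array(p)-np.array(c["xyz"])); return c["cx"]+f*q[0]/q[2],c["cy"]+f*q[1]/q[2]
E
python3 - <<'E'
from h import *
for n in("scene","top"):
    c=cam(n); print(n,c["vfov"],c["cx"],c["cy"],c["xyz"],c["attitude"]); cv2.imwrite(f"pics/{n}0.png",c["img"])
print(bot.get_obs(),bot.hold_point_z)
E
```

```text
scene 49.11281805027481 285.4329129370902 206.54698851881665 [ 1.14140612 -0.28123598  1.21398811] [-148.6901788    -0.71058075   63.66343993]
top 46.56932883356238 278.1697109463793 207.42440103950398 [0.41117299 0.03749516 1.94319439] [-176.49597975    0.30785622  -89.04494367]
{'time': 0.1, 'q': array([ 6.58899799e+01,  5.00924044e+00,  1.00385041e+01,  9.50998739e+01,
       -4.77142402e-04,  8.99995020e+01]), 'qd': array([ 0.03435702, -0.12317267,  0.13615422,  0.04447511,  0.02586364,
       -0.02014875]), 'joint_efforts': array([ 7.91548300e-04, -5.21561337e+01,  4.65652084e+01,  1.61239773e-02,
        4.61434445e-05, -3.87719254e-06]), 'ee_pos': array([0.22457266, 0.50179665, 0.20343721]), 'tcp_rot': array([-1.79929390e+02,  4.76528267e-04,  1.55890479e+02]), 'wrist_force': array([-0.13876523, -0.80581339,  0.09263411]), 'torque': array([-0.0383592 , -0.02487826,  0.04601624]), 'grasp_force': 0.0, 'opening': 0.08541568731009176} 0.0187
```

View pics/scene0.png

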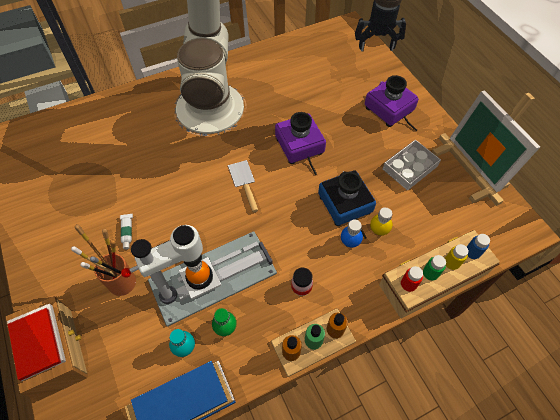

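View pics/top0.png

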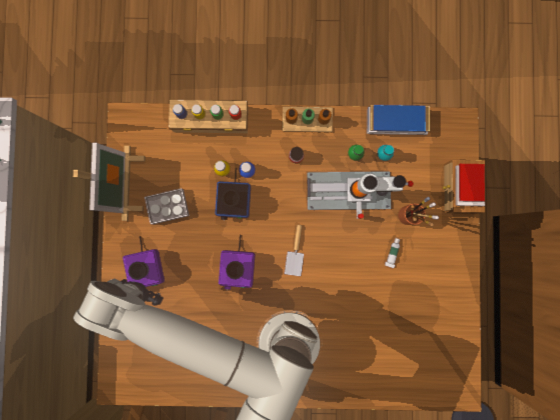

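Scene picture: the capper with the orange flask is at (200,275), with its rail running right to (265,245). The blue mixer is at (347,195) and two purple look-alikes are at (300,135) and (392,100). Other things shaped like the flask are blue (352,233), yellow (382,222), teal (180,342) and green (223,322). The one meant is the orange flask under the chuck, at top (357,188). The red knob is at top (361,214).

```bash
python3 - <<'E'
from h import *
s=cv2.imread("pics/scene0.png");t=cv2.imread("pics/top0.png")
a=cv2.resize(t[160:225,300:400],(400*1,260),interpolation=3)
a=cv2.resize(t[160:225,300:400],(400,260),interpolation=3)
b=cv2.resize(s[220:330,130:290],(400,275),interpolation=3)
c=cv2.resize(t[150:225,205:265],(208,260),interpolation=3)
d=cv2.resize(s[160:255,310:405],(275,275),interpolation=3)
im=np.zeros((540,680,3),np.uint8);im[:260,:400]=a;im[265:540,:400]=b;im[:260,402:610]=c;im[265:540,402:677]=d
cv2.imwrite("pics/crop1.png",im)
E
```

```text
(no output)
```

View pics/crop1.png

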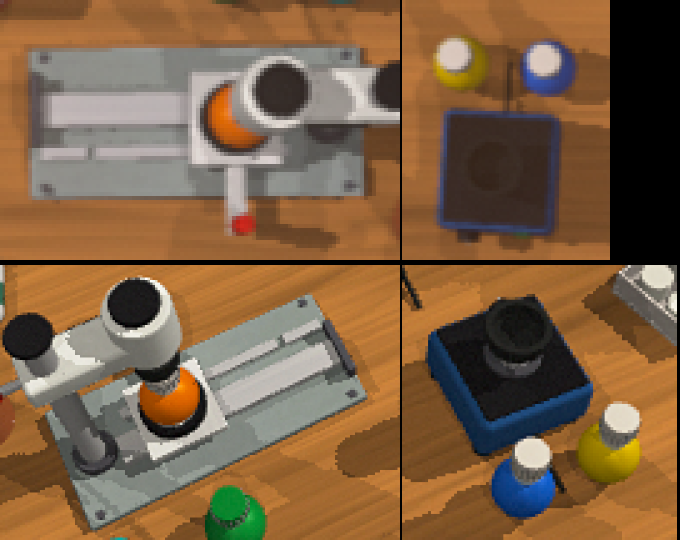

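The crop confirms the choice: an orange ball with a white cap under the chuck, seated in the white shuttle, with the red knob at crop (243,225). The blue mixer has its black cup at crop (520,325) in scene and (492,167) in top.

```bash
cat >> h.py <<'E'
def tri(c1,p1,c2,p2):
    o1,d1=ray(c1,*p1);o2,d2=ray(c2,*p2)
    k=np.linalg.lstsq(np.c_[d1,-d2],o2-o1,rcond=None)[0]
    a,b=o1+k[0]*d1,o2+k[1]*d2
    return (a+b)/2,np.linalg.norm(a-b)
def blob(c,h0,h1,smin,vmin,box):
    x0,y0,x1,y1=box; H=cv2.cvtColor(c["img"],cv2.COLOR_BGR2HSV)
    m=np.zeros(H.shape[:2],np.uint8); m[y0:y1,x0:x1]=cv2.inRange(H,(h0,smin,vmin),(h1,255,255))[y0:y1,x0:x1]
    n,l,st,ce=cv2.connectedComponentsWithStats(m); i=1+np.argmax(st[1:,4]); return ce[i],st[i]
E
python3 - <<'E'
from h import *
np.set_printoptions(precision=4,suppress=True)
t=cam("top");s=cam("scene")
print("base",pix(t,[0,0,0]),pix(s,[0,0,0]))
for h in ((0,4),(172,180)):
  try:
    k,st=blob(t,*h,150,80,(350,205,372,225));print("knob",k,st,onz(t,*k,.08))
  except Exception as e: print(e)
P=[((u/4)+300,v/4+160) for u,v in((30,48),(362,48),(366,198),(30,200))]
C=[onz(t,*p,.012)[:2] for p in P];print("plate",C,np.mean(C,0))
e=(C[0]+C[3]-C[1]-C[2]);print(np.degrees(np.arctan2(e[1],e[0])))
P=[((u-402)/3.467+205,v/3.467+150) for u,v in((441,111),(559,116),(555,233),(438,229))]
C=[onz(t,*p,.073)[:2] for p in P];print("mixer",C,np.mean(C,0))
print("cradle",tri(t,(231,198.2),s,(350.8,180.7)),onz(t,231,198.2,.128),onz(s,350.8,180.7,.128))
k,st=blob(s,5,18,180,120,(180,255,220,295));print("orange scene",k,st,onz(s,*k,.074))
for n,b in(("b",(235,155,258,180)),):
  k,st=blob(t,100,125,120,60,b);print(n,k,st,onz(t,*k,.034))
k,st=blob(t,20,32,150,90,(205,155,233,182));print("y",k,st,onz(t,*k,.034))
E
```

```text
base (np.float64(288.6411613764631), np.float64(342.4631972360281)) (np.float64(209.5195950877905), np.float64(107.52098708351494))
knob [360.381  215.5714] [358 214   6   4  21] [ 0.499 -0.265  0.08 ]
attempt to get argmax of an empty sequence
plate [array([ 0.6724, -0.0646]), array([ 0.6777, -0.3946]), array([ 0.5283, -0.3989]), array([ 0.5209, -0.0665])] [ 0.5998 -0.2312]
91.0972561795124
mixer [array([0.6197, 0.2897]), array([0.6162, 0.1584]), array([0.4861, 0.1602]), array([0.4884, 0.2899])] [0.5526 0.2246]
cradle (array([0.556 , 0.2294, 0.1246]), np.float64(0.00756021775592562)) [0.5538 0.2257 0.128 ] [0.5595 0.2312 0.128 ]
orange scene [198.4796 273.6735] [186 261  24  22 294] [ 0.6124 -0.2617  0.074 ]
b [247.1884 172.1884] [240 164  14  13  69] [0.6649 0.174  0.034 ]
y [222.9174 169.7706] [214 160  16  16 109] [0.673  0.2699 0.034 ]
```

Emit:
{"name": "play_rows", "arguments": {
  "steps": [
    [[0,0,0,0.108],[0,0,0,0.108],[0,0,0,0.108],[0,0,0,0.108],[0,0,0,0.108]]
  ]
}}

```text
time: 0.62
ee_pos: [0.2246, 0.5019, 0.2039]
tcp_rot: [-180.0, 0.0, 124.6]
wrist_force: [-0.3, -0.4, 0.9]
opening: 0.0853
grasp_force: 0.0
```

Emit:
{"name": "play_rows", "arguments": {
  "steps": [
    [[0,0,0,0.108],[0,0,0,0.108],[0,0,0,0.108],[0,0,0,0.108],[0,0,0,0.108]]
  ]
}}

```text
time: 1.03
ee_pos: [0.2246, 0.502, 0.2039]
tcp_rot: [-180.0, 0.0, 93.7]
wrist_force: [0.9, -0.0, 0.0]
opening: 0.0854
grasp_force: 0.0
```

Emit:
{"name": "play_rows", "arguments": {
  "steps": [
    [[0,0,0,0.108],[0,0,0,0.108],[0,0,0,0.108],[0,0,0,0.108],[0,0,0,0.108]]
  ]
}}

```text
time: 1.45
ee_pos: [0.2352, 0.4969, 0.2039]
tcp_rot: [-179.4, 0.0, 64.3]
wrist_force: [-0.1, 0.4, -0.2]
opening: 0.0853
grasp_force: 0.0
```

Emit:
{"name": "play_rows", "arguments": {
  "steps": [
    [[0,0,0,0.108],[0,0,0,0.108],[0,0,0,0.108],[0,0,0,0.108],[0,0,0,0.108]]
  ]
}}

```text
time: 1.87
ee_pos: [0.3492, 0.4113, 0.2042]
tcp_rot: [-173.4, 1.8, 45.9]
wrist_force: [0.4, 0.3, -0.7]
opening: 0.0854
grasp_force: 0.0
```

Emit:
{"name": "play_rows", "arguments": {
  "steps": [
    [[0,0,0,0.108],[0,0,0,0.108],[0,0,0,0.108],[0,0,0,0.108],[0,0,0,0.108]]
  ]
}}

```text
time: 2.28
ee_pos: [0.4278, 0.2966, 0.2051]
tcp_rot: [-168.5, 6.5, 27.9]
wrist_force: [-0.5, 0.1, -0.1]
opening: 0.0855
grasp_force: 0.0
```

```bash
python3 - <<'E'
from h import *
o=bot.get_obs();print(o)
E
```

```text
{'time': 2.2833, 'q': array([ 27.85470985,   7.30480483,  11.68998283, 100.90557303,
        11.52474341, 179.94206722]), 'qd': array([-42.89723742,   6.23453923,   4.65697069,  12.38404604,
         9.97000941,   0.09286813]), 'joint_efforts': array([ 5.83931074e+00, -5.54741049e+01,  4.47918320e+01,  9.43220034e-01,
        3.74560766e-01,  6.50889518e-06]), 'ee_pos': array([0.42778813, 0.2966183 , 0.20505928]), 'tcp_rot': array([-168.46877448,    6.50881737,   27.91184288]), 'wrist_force': array([-0.54514002,  0.09078035, -0.14746665]), 'torque': array([-0.11786201, -0.17034561, -0.04094103]), 'grasp_force': 0.0, 'opening': 0.0854684634603291}
```

I turned the wrong way: joint 6 hit its limit. I'll turn back.

Emit:
{"name": "play_rows", "arguments": {
  "steps": [
    [[0,0,0,-0.12],[0,0,0,-0.12],[0,0,0,-0.12],[0,0,0,-0.12],[0,0,0,-0.12]]
  ]
}}

```text
time: 2.7
ee_pos: [0.4272, 0.2976, 0.2051]
tcp_rot: [-166.9, -1.2, 62.0]
wrist_force: [-0.2, -0.5, -0.5]
opening: 0.0853
grasp_force: 0.0
```

```bash
python3 - <<'E'
from h import *
o=bot.get_obs();print(o['q'],o['ee_pos'],o['tcp_rot'])
E
```

```text
[ 28.01073378   7.27836631  11.6730869  100.8742466   11.47802299
 145.22566114] [0.42719171 0.29761281 0.20508279] [-166.89024718   -1.15030592   62.00100471]
```

```bash
cat >> h.py <<'E'
def st():
    o=bot.get_obs(); M=R.from_euler('xyz',o['tcp_rot'],degrees=True).as_matrix(); return o,M
def to(target,n):
    o,M=st(); d=M.T@(np.array(target)-o['ee_pos']); print("tool shift",d.round(4),"per row",(d/n).round(5)); return d
def tilt():
    o,M=st(); z=M[:,2]; print("q",o['q'].round(2),"pos",o['ee_pos'].round(4),"tilt",np.degrees(np.arccos(-z[2])).round(2),"az",np.degrees(np.arctan2(z[1],z[0])).round(1),"tooly",M[:,1].round(3),"F",o['wrist_force'].round(1))
E
python3 - <<'E'
from h import *
tilt();to([.45,-.29,.45],20)
E
```

```text
q [ 28.01   7.28  11.67 100.87  11.48 145.23] pos [0.4272 0.2976 0.2051] tilt 13.16 az 147.1 tooly [ 0.862 -0.453 -0.227] F [-0.2 -0.5 -0.5]
tool shift [-0.5031  0.2304 -0.3156] per row [-0.02516  0.01152 -0.01578]
```

Emit:
{"name": "play_rows", "arguments": {
  "steps": [
    [[-0.0252,0.0115,-0.0158,0],[-0.0252,0.0115,-0.0158,0],[-0.0252,0.0115,-0.0158,0],[-0.0252,0.0115,-0.0158,0],[-0.0252,0.0115,-0.0158,0]]
  ]
}}

```text
time: 3.12
ee_pos: [0.4316, 0.1495, 0.2673]
tcp_rot: [-166.9, -1.1, 61.7]
wrist_force: [0.6, -0.1, 0.1]
opening: 0.0855
grasp_force: 0.0
```

Emit:
{"name": "play_rows", "arguments": {
  "steps": [
    [[-0.0252,0.0115,-0.0158,0],[-0.0252,0.0115,-0.0158,0],[-0.0252,0.0115,-0.0158,0],[-0.0252,0.0115,-0.0158,0],[-0.0252,0.0115,-0.0158,0]]
  ]
}}

```text
time: 3.53
ee_pos: [0.4364, 0.0023, 0.3288]
tcp_rot: [-166.9, -1.1, 61.7]
wrist_force: [1.7, 0.2, 0.4]
opening: 0.0853
grasp_force: 0.0
```

Emit:
{"name": "play_rows", "arguments": {
  "steps": [
    [[-0.0252,0.0115,-0.0158,0],[-0.0252,0.0115,-0.0158,0],[-0.0252,0.0115,-0.0158,0],[-0.0252,0.0115,-0.0158,0],[-0.0252,0.0115,-0.0158,0]]
  ]
}}

```text
time: 3.95
ee_pos: [0.4411, -0.1448, 0.3903]
tcp_rot: [-166.9, -1.1, 61.7]
wrist_force: [-32.1, 11.8, 7.9]
opening: 0.0854
grasp_force: 0.0
```

```bash
python3 - <<'E'
from h import *
tilt();to([.45,-.29,.45],5)
E
```

```text
q [-20.12  16.98  44.69 130.53   2.91  97.74] pos [ 0.4411 -0.1448  0.3903] tilt 13.13 az 147.0 tooly [ 0.86  -0.458 -0.226] F [-32.1  11.8   7.9]
tool shift [-0.1225  0.0606 -0.0778] per row [-0.0245   0.01213 -0.01556]
```

Joint 4 is at its limit because I'm too high and too close in. I'm moving outward.

```bash
python3 - <<'E'
from h import *
to([.55,-.19,.40],5)
o,M=st();print((M.T@np.array([.52-.55,-.338+.19,0.02])/5).round(4)); print((M.T@np.array([np.cos(np.radians(33)),-np.sin(np.radians(33)),0])).round(4))
E
```

```text
tool shift [ 0.012   0.1121 -0.0358] per row [ 0.0024   0.02242 -0.00716]
[-0.0288  0.0075 -0.0064]
[-0.0817  0.9704 -0.2272]
```

Emit:
{"name": "play_rows", "arguments": {
  "steps": [
    [[0.0024,0.0224,-0.0072,0],[0.0024,0.0224,-0.0072,0],[0.0024,0.0224,-0.0072,0],[0.0024,0.0224,-0.0072,0],[0.0024,0.0224,-0.0072,0]]
  ]
}}

```text
time: 4.37
ee_pos: [0.5358, -0.1823, 0.3625]
tcp_rot: [-169.4, -1.5, 61.6]
wrist_force: [-0.4, 0.0, 0.6]
opening: 0.0851
grasp_force: 0.0
```

```bash
python3 - <<'E'
from h import *
tilt()
E
```

```text
q [-20.39  31.1   61.2  130.45   2.89  97.62] pos [ 0.5358 -0.1823  0.3625] tilt 10.74 az 143.9 tooly [ 0.867 -0.463 -0.185] F [-0.4  0.   0.6]
```

The tilt falls as I push outward against the joint 4 limit. I'm going to azimuth -35° and continuing.

```bash
python3 - <<'E'
from h import *
to([.475,-.333,.39],5)
o,M=st();a=np.radians(-36);print((M.T@np.array([np.cos(a),np.sin(a),0.3])*.025).round(4))
E
```

```text
tool shift [-0.1607  0.012  -0.0344] per row [-0.03214  0.0024  -0.00689]
[-0.0031  0.023  -0.012 ]
```

Emit:
{"name": "play_rows", "arguments": {
  "steps": [
    [[-0.0321,0.0024,-0.0069,0],[-0.0321,0.0024,-0.0069,0],[-0.0321,0.0024,-0.0069,0],[-0.0321,0.0024,-0.0069,0],[-0.0321,0.0024,-0.0069,0]]
  ]
}}

```text
time: 4.78
ee_pos: [0.4634, -0.3275, 0.369]
tcp_rot: [-170.8, -1.4, 61.6]
wrist_force: [0.6, -0.7, 0.1]
opening: 0.0851
grasp_force: 0.0
```

Emit:
{"name": "play_rows", "arguments": {
  "steps": [
    [[-0.003,0.023,-0.012,0],[-0.003,0.023,-0.012,0],[-0.003,0.023,-0.012,0],[-0.003,0.023,-0.012,0],[-0.003,0.023,-0.012,0]]
  ]
}}

```text
time: 5.2
ee_pos: [0.4999, -0.3529, 0.3559]
tcp_rot: [-172.9, -1.2, 61.7]
wrist_force: [0.3, 0.0, -0.2]
opening: 0.0853
grasp_force: 0.0
```

```bash
python3 - <<'E'
from h import *
tilt()
o,M=st();a=np.radians(-36);print((M.T@np.array([np.cos(a),np.sin(a),0.3])*.025).round(4))
E
```

```text
q [-35.37  37.38  70.67 130.47   0.3   82.89] pos [ 0.4999 -0.3529  0.3559] tilt 7.18 az 142.2 tooly [ 0.875 -0.469 -0.123] F [ 0.3  0.  -0.2]
[-0.0032  0.0237 -0.0106]
```

Emit:
{"name": "play_rows", "arguments": {
  "steps": [
    [[0,0.003,-0.02,0],[0,0.003,-0.02,0],[0,0.003,-0.02,0],[0,0.003,-0.02,0],[0,0.003,-0.02,0]]
  ]
}}

```text
time: 5.62
ee_pos: [0.4882, -0.3427, 0.3994]
tcp_rot: [-177.0, -0.7, 61.7]
wrist_force: [-0.5, -0.7, -0.8]
opening: 0.0851
grasp_force: 0.0
```

```bash
python3 - <<'E'
from h import *
tilt()
E
```

```text
q [-35.23  33.3   70.75 130.47   0.32  83.04] pos [ 0.4882 -0.3427  0.3994] tilt 3.04 az 138.8 tooly [ 0.88  -0.473 -0.052] F [-0.5 -0.7 -0.8]
```

Emit:
{"name": "play_rows", "arguments": {
  "steps": [
    [[0,0.002,-0.02,0],[0,0.002,-0.02,0],[0,0.002,-0.02,0],[0,0.001,-0.012,0],[0,0,0,0]]
  ]
}}

```text
time: 6.03
ee_pos: [0.4783, -0.3352, 0.4281]
tcp_rot: [-179.8, -0.4, 61.7]
wrist_force: [-1.0, -0.2, 0.3]
opening: 0.0854
grasp_force: 0.0
```

```bash
python3 - <<'E'
from h import *
tilt();o,M=st();print(o['tcp_rot'])
E
```

```text
q [-35.2   30.52  70.75 130.49   0.33  83.1 ] pos [ 0.4783 -0.3352  0.4281] tilt 0.41 az 92.0 tooly [ 0.881 -0.474 -0.004] F [-1.  -0.2  0.3]
[-179.79226488   -0.35588356   61.7054477 ]
```

Tool is upright again. I'll get away from the limits, then turn the right way.

```bash
python3 - <<'E'
from h import *
to([.45,-.22,.29],5)
E
```

```text
tool shift [ 0.0871 -0.079   0.1389] per row [ 0.01743 -0.0158   0.02779]
```

Emit:
{"name": "play_rows", "arguments": {
  "steps": [
    [[0.0174,-0.0158,0.0278,0],[0.0174,-0.0158,0.0278,0],[0.0174,-0.0158,0.0278,0],[0.0174,-0.0158,0.0278,0],[0.0174,-0.0158,0.0278,0]]
  ]
}}

```text
time: 6.45
ee_pos: [0.4617, -0.2544, 0.3306]
tcp_rot: [-179.6, -0.4, 61.7]
wrist_force: [0.5, 0.3, 1.6]
opening: 0.0855
grasp_force: 0.0
```

Emit:
{"name": "play_rows", "arguments": {
  "steps": [
    [[0,0,0,-0.104],[0,0,0,-0.104],[0,0,0,-0.104],[0,0,0,-0.104],[0,0,0,-0.104]]
  ]
}}

```text
time: 6.87
ee_pos: [0.4619, -0.2546, 0.3316]
tcp_rot: [-179.8, -0.6, 91.8]
wrist_force: [-0.1, 0.8, -0.2]
opening: 0.0858
grasp_force: 0.0
```

Emit:
{"name": "play_rows", "arguments": {
  "steps": [
    [[0,0,0,-0.104],[0,0,0,-0.104],[0,0,0,-0.104],[0,0,0,-0.104],[0,0,0,-0.104]]
  ]
}}

```text
time: 7.28
ee_pos: [0.462, -0.2548, 0.3315]
tcp_rot: [179.9, -0.6, 121.6]
wrist_force: [0.3, -0.0, -0.3]
opening: 0.0855
grasp_force: 0.0
```

```bash
python3 - <<'E'
from h import *
tilt();o,M=st();print(o['tcp_rot'])
E
```

```text
q [-29.1    7.69  27.73 110.5    0.37  29.31] pos [ 0.462  -0.2548  0.3315] tilt 0.59 az 112.0 tooly [0.852 0.524 0.002] F [ 0.3 -0.  -0.3]
[179.90163889  -0.57998859 121.59028861]
```

Emit:
{"name": "play_rows", "arguments": {
  "steps": [
    [[0,0,0,-0.104],[0,0,0,-0.104],[0,0,0,-0.104],[0,0,0,-0.104],[0,0,0,-0.104]]
  ]
}}

```text
time: 7.7
ee_pos: [0.462, -0.2548, 0.3315]
tcp_rot: [179.6, -0.5, 151.4]
wrist_force: [-0.0, -0.1, -0.1]
opening: 0.0853
grasp_force: 0.0
```

Emit:
{"name": "play_rows", "arguments": {
  "steps": [
    [[0,0,0,-0.104],[0,0,0,-0.104],[0,0,0,-0.104],[0,0,0,-0.104],[0,0,0,-0.104]]
  ]
}}

```text
time: 8.12
ee_pos: [0.462, -0.2548, 0.3315]
tcp_rot: [179.4, -0.2, -178.8]
wrist_force: [0.0, -1.0, 0.2]
opening: 0.0851
grasp_force: 0.0
```

```bash
python3 - <<'E'
from h import *
tilt();o,M=st();print(o['tcp_rot']);to([.499,-.266,.13],10)
t=cam("top");s=cam("scene");np.set_printoptions(precision=4,suppress=True)
try:
  k,q=blob(s,0,4,150,60,(150,225,250,300));print("red in scene",k,q)
except Exception as e: print(e)
a=cv2.resize(t["img"][160:235,300:420],(480,300),interpolation=3);b=cv2.resize(s["img"][200:340,110:290],(480,373)[:2],interpolation=3)
im=np.vstack([a,b])[:600];cv2.imwrite("pics/c2.png",im)
print("knob exp scene",pix(s,[.499,-.265,.065]),pix(t,[.499,-.265,.086]))
E
```

```text
q [-29.1    7.69  27.73 110.5    0.37 -30.27] pos [ 0.462  -0.2548  0.3315] tilt 0.59 az 112.2 tooly [-0.02  1.    0.01] F [ 0.  -1.   0.2]
[ 179.44969904   -0.21120369 -178.82329415]
tool shift [-0.0375 -0.0139  0.2013] per row [-0.00375 -0.00139  0.02013]
attempt to get argmax of an empty sequence
knob exp scene (np.float64(183.3468285869078), np.float64(241.42591447439784)) (np.float64(360.6471597948539), np.float64(215.51460646749499))
```

View pics/c2.png

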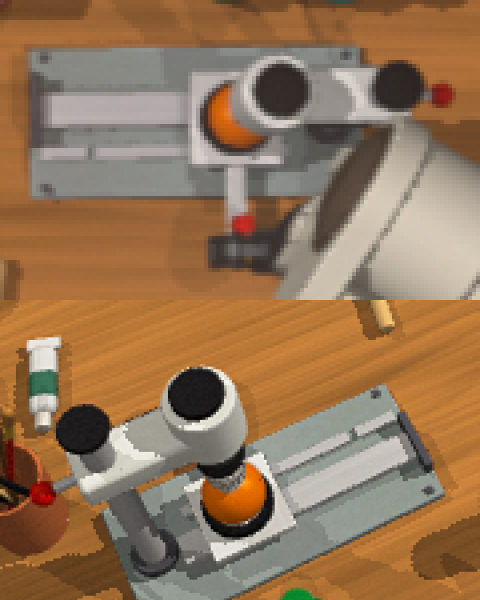

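Top crop: the knob is at (244,225), i.e. pixel (361,216), near (0.498,-0.266). The red ball at crop (440,95) belongs to the capper's lever. The fingers hang at (240,250) beside the knob, and the way down is free.

Emit:
{"name": "play_rows", "arguments": {
  "steps": [
    [[-0.0072,-0.0028,0.028,0],[-0.0072,-0.0028,0.028,0],[-0.0072,-0.0028,0.028,0],[-0.0072,-0.0028,0.028,0],[-0.0072,-0.0028,0.028,0]]
  ]
}}

```text
time: 8.63
ee_pos: [0.4978, -0.2669, 0.1902]
tcp_rot: [179.5, -0.2, -179.4]
wrist_force: [-0.3, 0.2, 0.6]
opening: 0.0855
grasp_force: 0.0
```

Emit:
{"name": "play_rows", "arguments": {
  "steps": [
    [[0,0,0.028,0],[0,0,0.028,0],[0,0,0.028,0],[0,0,0,0],[0,0,0,0]]
  ]
}}

```text
time: 9.05
ee_pos: [0.4966, -0.2657, 0.107]
tcp_rot: [179.4, -0.3, -179.3]
wrist_force: [0.3, -0.7, 1.5]
opening: 0.0855
grasp_force: 0.0
```

```bash
python3 - <<'E'
from h import *
tilt();to([.498,-.266,.05],3)
E
```

```text
q [-28.35   6.54   1.03  85.06   0.37 -29.1 ] pos [ 0.4966 -0.2657  0.107 ] tilt 0.68 az 118.1 tooly [-0.013  1.     0.011] F [ 0.3 -0.7  1.5]
tool shift [-0.0017 -0.0009  0.057 ] per row [-0.00057 -0.00031  0.019  ]
```

Emit:
{"name": "play_rows", "arguments": {
  "steps": [
    [[-0.0005,0,0.019,0],[-0.0005,0,0.019,0],[-0.0005,0,0.019,0],[0,0,0,0],[0,0,0,0]]
  ]
}}

```text
time: 9.47
ee_pos: [0.4992, -0.2658, 0.0526]
tcp_rot: [179.5, -0.1, -179.2]
wrist_force: [-0.1, -0.2, 0.3]
opening: 0.0855
grasp_force: 0.0
```

Emit:
{"name": "play_rows", "arguments": {
  "steps": [
    [[0,0,0,0],[0,0,0,0],[0,0,0,0],[0,0,0,0],[0,0,0,0]]
  ],
  "gripper": 0.01,
  "squeeze": 40
}}

```text
time: 9.88
ee_pos: [0.4991, -0.2657, 0.0516]
tcp_rot: [179.5, -0.1, -179.1]
wrist_force: [-0.9, 0.9, -0.0]
opening: 0.0252
grasp_force: 0.0
```

Emit:
{"name": "play_rows", "arguments": {
  "steps": [
    [[0,0,0,0],[0,0,0,0],[0,0,0,0],[0,0,0,0],[0,0,0,0]]
  ]
}}

```text
time: 10.3
ee_pos: [0.499, -0.2657, 0.0516]
tcp_rot: [179.5, -0.1, -179.1]
wrist_force: [-1.1, 0.7, 5.6]
opening: 0.0172
grasp_force: 39.0
```

```bash
python3 - <<'E'
from h import *
tilt()
E
```

```text
q [-28.24   7.19  -4.38  78.77   0.38 -29.12] pos [ 0.499  -0.2657  0.0516] tilt 0.51 az 104.0 tooly [-0.015  1.     0.009] F [-1.1  0.7  5.6]
```

Emit:
{"name": "play_rows", "arguments": {
  "steps": [
    [[0,0.01,0,0],[0,0.014,0,0],[0,0.014,0,0],[0,0.014,0,0],[0,0.014,0,0]]
  ]
}}

```text
time: 10.72
ee_pos: [0.4973, -0.2005, 0.0517]
tcp_rot: [179.6, -0.2, -179.2]
wrist_force: [-3.6, -7.6, 1.6]
opening: 0.0178
grasp_force: 39.0
```

Emit:
{"name": "play_rows", "arguments": {
  "steps": [
    [[0,0.014,0,0],[0,0.014,0,0],[0,0.014,0,0],[0,0.014,0,0],[0,0.014,0,0]]
  ]
}}

```text
time: 11.13
ee_pos: [0.4953, -0.1299, 0.0517]
tcp_rot: [179.6, -0.3, -179.2]
wrist_force: [-5.7, 0.0, -0.1]
opening: 0.0172
grasp_force: 39.2
```

```bash
python3 - <<'E'
from h import *
tilt();o,M=st();print(o['grasp_force'],o['opening'])
E
```

```text
q [-1.489e+01  5.000e-02 -1.188e+01  7.848e+01  3.200e-01 -1.571e+01] pos [ 0.4953 -0.1299  0.0517] tilt 0.52 az 127.6 tooly [-0.014  1.     0.007] F [-5.7  0.  -0.1]
39.24106299877167 0.017154178528607532
```

Emit:
{"name": "play_rows", "arguments": {
  "steps": [
    [[0,0.002,0,0],[0,0.002,0,0],[0,0,0,0],[0,0,0,0],[0,0,0,0]]
  ]
}}

```text
time: 11.55
ee_pos: [0.4953, -0.1258, 0.0517]
tcp_rot: [179.5, -0.3, -179.1]
wrist_force: [-5.3, -1.2, 1.9]
opening: 0.0171
grasp_force: 39.6
```

Emit:
{"name": "play_rows", "arguments": {
  "steps": [
    [[0,0.001,0,0],[0,0,0,0],[0,0,0,0],[0,0,0,0],[0,0,0,0]]
  ]
}}

```text
time: 11.97
ee_pos: [0.4952, -0.1253, 0.0517]
tcp_rot: [179.6, -0.3, -179.2]
wrist_force: [-4.6, -3.6, 1.6]
opening: 0.0173
grasp_force: 39.6
```

Emit:
{"name": "play_rows", "arguments": {
  "steps": [
    [[0,0,0,0],[0,0,0,0],[0,0,0,0],[0,0,0,0],[0,0,0,0]]
  ],
  "gripper": 0.085
}}

```text
time: 12.38
ee_pos: [0.4968, -0.1246, 0.0523]
tcp_rot: [179.5, -0.1, -179.1]
wrist_force: [0.6, -0.0, -0.0]
opening: 0.0767
grasp_force: 0.0
```

Emit:
{"name": "play_rows", "arguments": {
  "steps": [
    [[0,0,-0.02,0],[0,0,-0.04,0],[0,0,-0.04,0],[0,0,-0.04,0],[0,0,-0.04,0]]
  ]
}}

```text
time: 12.8
ee_pos: [0.4969, -0.1261, 0.2343]
tcp_rot: [179.5, -0.1, -179.1]
wrist_force: [0.3, -0.3, 0.1]
opening: 0.0854
grasp_force: 0.0
```

```bash
python3 - <<'E'
from h import *
np.set_printoptions(precision=4,suppress=True)
tilt()
t=cam("top");s=cam("scene")
for n,c in(("top",t),("scene",s)):
  try:
    e=pix(c,[.6,-.127,.074]);b=[int(e[0])-25,int(e[1])-25,int(e[0])+25,int(e[1])+25]
    k,q=blob(c,5,18,180,120,b);print(n,"exp",e,k,q,onz(c,*k,.074))
  except Exception as x:print(n,x)
k=blob(t,0,4,150,80,(305,195,345,235));print("knob",k,onz(t,*k[0],.08),pix(t,[.4955,-.126,.08]))
e=pix(t,[.6,-.127,.13]);x,y=int(e[0]),int(e[1]);f=pix(s,[.6,-.127,.1]);X,Y=int(f[0]),int(f[1])
a=cv2.resize(t["img"][y-45:y+55,x-60:x+60],(360,300),interpolation=3);b=cv2.resize(s["img"][Y-60:Y+40,X-60:X+60],(360,300),interpolation=3)
print(x,y,X,Y);cv2.imwrite("pics/c3.png",np.hstack([a,b]))
E
```

```text
q [-14.52   0.9    9.21  98.57   0.46 -15.41] pos [ 0.4969 -0.1261  0.2343] tilt 0.53 az 105.2 tooly [-0.016  1.     0.009] F [ 0.3 -0.3  0.1]
top exp (np.float64(324.37814776420674), np.float64(188.82110461448033)) [319.1408 189.4085] [315 181  10  16  71] [ 0.5974 -0.1069  0.074 ]
scene exp (np.float64(243.10339513102082), np.float64(249.8266901542174)) [245.4444 251.6703] [234 241  23  19 279] [ 0.6079 -0.1235  0.074 ]Traceback (most recent call last):
  File "<stdin>", line 10, in <module>
  File "h.py", line 26, in blob
    n,l,st,ce=cv2.connectedComponentsWithStats(m); i=1+np.argmax(st[1:,4]); return ce[i],st[i]
                                                       ~~~~~~~~~^^^^^^^^^^
    return _wrapfunc(a, 'argmax', axis=axis, out=out, **kwds)
    return bound(*args, **kwds)
ValueError: attempt to get argmax of an empty sequence
```

```bash
python3 - <<'E'
from h import *
t=cam("top");s=cam("scene")
e=pix(t,[.6,-.123,.144]);f=pix(s,[.6,-.123,.144]);print(e,f)
x,y=int(e[0]),int(e[1]);X,Y=int(f[0]),int(f[1])
a=cv2.resize(t["img"][y-40:y+60,x-60:x+60],(360,300),interpolation=3);b=cv2.resize(s["img"][Y-50:Y+50,X-60:X+60],(360,300),interpolation=3)
print(x,y,X,Y);cv2.imwrite("pics/c3.png",np.hstack([a,b]))
E
```

```text
(np.float64(324.9828005157282), np.float64(186.92839649502477)) (np.float64(242.73369492820038), np.float64(237.46309212350093))
324 186 242 237
```

View pics/c3.png

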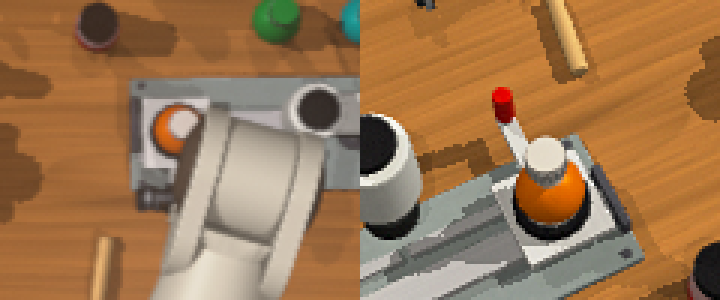

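The flask is now at the other end of the rail. Its cap is at scene pixel (244,236) and top pixel (325,187), and the knob is at scene pixel (230,222).

```bash
python3 - <<'E'
from h import *
np.set_printoptions(precision=4,suppress=True)
t=cam("top");s=cam("scene")
print(onz(t,324.7,187.3,.144),onz(s,244,236.3,.144),tri(t,(324.7,187.3),s,(244,236.3)))
print("knob",onz(s,230,222.3,.065),pix(s,[.4955,-.126,.065]))
to([.600,-.1235,.2343],5)
E
```

```text
[ 0.5986 -0.122   0.144 ] [ 0.5983 -0.1187  0.144 ] (array([ 0.5989, -0.1204,  0.1463]), np.float64(0.0029769728863132767))
knob [ 0.4993 -0.1245  0.065 ] (np.float64(228.9988815028451), np.float64(221.4491397937639))
tool shift [-0.1031  0.0011 -0.0036] per row [-0.0206  0.0002 -0.0007]
```

Emit:
{"name": "play_rows", "arguments": {
  "steps": [
    [[-0.0206,0.0008,0,0],[-0.0206,0.0008,0,0],[-0.0206,0.0008,0,0],[-0.0206,0,0,0],[-0.0206,0,0,0]]
  ]
}}

```text
time: 13.52
ee_pos: [0.6005, -0.122, 0.2301]
tcp_rot: [179.4, -0.3, -179.1]
wrist_force: [0.6, -0.2, 0.9]
opening: 0.0844
grasp_force: 0.0
```

Emit:
{"name": "play_rows", "arguments": {
  "steps": [
    [[0,0,0,0],[0,0,0.03,0],[0,0,0.03,0],[0,0,0,0],[0,0,0,0]]
  ]
}}

```text
time: 13.93
ee_pos: [0.5981, -0.1214, 0.1701]
tcp_rot: [179.4, -0.4, -179.1]
wrist_force: [-0.4, 0.4, 0.1]
opening: 0.0847
grasp_force: 0.0
```

```bash
python3 - <<'E'
from h import *
tilt();to([.600,-.123,.112],3)
E
```

```text
q [-11.72  13.47  15.9   92.97   0.47 -12.6 ] pos [ 0.5981 -0.1214  0.1701] tilt 0.72 az 127.6 tooly [-0.015  1.     0.01 ] F [-0.4  0.4  0.1]
tool shift [-0.0023 -0.0022  0.058 ] per row [-0.00076 -0.00073  0.01935]
```

Emit:
{"name": "play_rows", "arguments": {
  "steps": [
    [[-0.0007,-0.0007,0.0193,0],[-0.0007,-0.0007,0.0193,0],[-0.0007,0,0.0193,0],[0,0,0,0],[0,0,0,0]]
  ]
}}

```text
time: 14.35
ee_pos: [0.6019, -0.1226, 0.1155]
tcp_rot: [179.5, -0.1, -179.1]
wrist_force: [-0.2, -0.0, 0.6]
opening: 0.0852
grasp_force: 0.0
```

Emit:
{"name": "play_rows", "arguments": {
  "steps": [
    [[0,0,0,0],[0,0,0,0],[0,0,0,0],[0,0,0,0],[0,0,0,0]]
  ],
  "gripper": 0.02,
  "squeeze": 60
}}

```text
time: 14.77
ee_pos: [0.603, -0.1226, 0.1164]
tcp_rot: [179.5, 0.1, -179.1]
wrist_force: [0.5, 1.1, 13.0]
opening: 0.025
grasp_force: 6.3
```

Emit:
{"name": "play_rows", "arguments": {
  "steps": [
    [[0,0,0,0],[0,0,0,0],[0,0,0,0],[0,0,0,0],[0,0,0,0]]
  ]
}}

```text
time: 15.18
ee_pos: [0.6032, -0.1228, 0.1169]
tcp_rot: [179.5, 0.1, -179.1]
wrist_force: [-0.0, -0.6, 12.6]
opening: 0.0205
grasp_force: 11.8
```

```bash
python3 - <<'E'
from h import *
tilt()
E
```

```text
q [-11.75  13.13   9.63  86.49   0.48 -12.63] pos [ 0.6032 -0.1228  0.1169] tilt 0.48 az 77.4 tooly [-0.015  1.     0.008] F [-0.  -0.6 12.6]
```

```bash
python3 - <<'E'
from h import *
s=cam("scene")
b=cv2.resize(s["img"][165:285,170:330],(800,600),interpolation=3);cv2.imwrite("pics/c4.png",b)
E
```

```text
(no output)
```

View pics/c4.png

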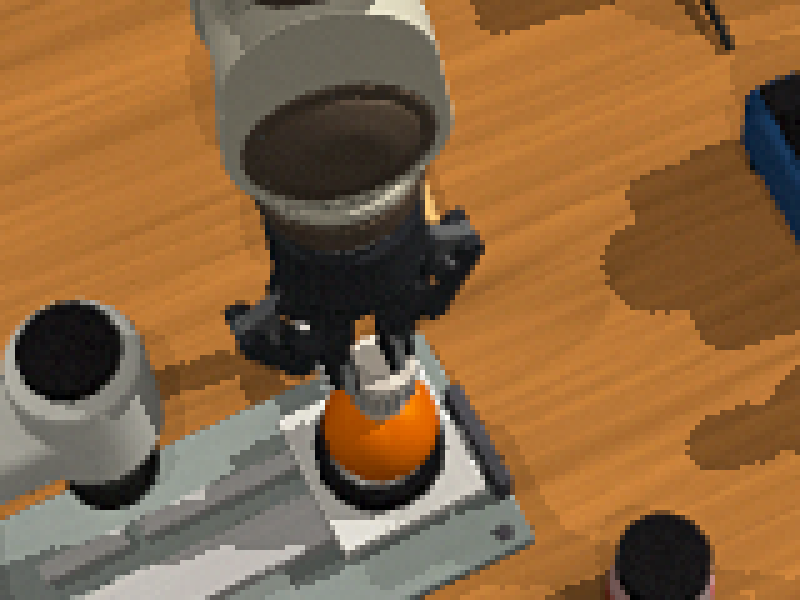

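```bash
python3 - <<'E'
from h import *
s=cam("scene")
def z(p): u,v=pix(s,p);return round((u-170)*5),round((v-165)*5)
print("tips L(-y),R",z([.603,-.133,.117]),z([.603,-.113,.117]),"padtop",z([.603,-.123,.15]))
for x in(.60,.61,.62,.63):print(x,"captop",z([x,-.123,.144]),"capbot",z([x,-.123,.118]),"ball",z([x,-.123,.074]))
o,_=st();print(o['torque'],o['wrist_force'],o['grasp_force'],o['opening'])
E
```

```text
tips L(-y),R (352, 398) (387, 383) padtop (365, 362)
0.6 captop (364, 362) capbot (367, 385) ball (372, 421)
0.61 captop (371, 378) capbot (375, 400) ball (380, 436)
0.62 captop (379, 393) capbot (382, 415) ball (387, 451)
0.63 captop (387, 409) capbot (390, 431) ball (394, 466)
[0.12572669 0.06766925 0.01416753] [-0.54910604 -1.64664198 12.35715042] 11.813458241522312 0.020173956568510672
```

Something is off: the grip reads too narrow and the tool is being pushed up. I'll open, back off and look.

Emit:
{"name": "play_rows", "arguments": {
  "steps": [
    [[0,0,0,0],[0,0,0,0],[0,0,0,0],[0,0,0,0],[0,0,0,0]]
  ],
  "gripper": 0.085
}}

```text
time: 15.7
ee_pos: [0.6017, -0.1225, 0.1138]
tcp_rot: [179.5, -0.2, -179.1]
wrist_force: [-0.0, 0.9, -0.5]
opening: 0.0789
grasp_force: 0.0
```

Emit:
{"name": "play_rows", "arguments": {
  "steps": [
    [[0,0,0,0],[0,0,-0.02,0],[0,0,-0.03,0],[0,0,-0.04,0],[0,0,-0.04,0]]
  ]
}}

```text
time: 16.12
ee_pos: [0.6015, -0.1236, 0.2448]
tcp_rot: [179.5, -0.3, -179.1]
wrist_force: [0.6, -0.4, 0.8]
opening: 0.0852
grasp_force: 0.0
```

Emit:
{"name": "play_rows", "arguments": {
  "steps": [
    [[0.035,0,0,0],[0.04,0,0,0],[0.04,0,0,0],[0.04,0,0,0],[0.04,0,0,0]]
  ]
}}

```text
time: 16.53
ee_pos: [0.4055, -0.1265, 0.2442]
tcp_rot: [179.5, -0.2, -179.1]
wrist_force: [-1.0, -0.5, 1.6]
opening: 0.0852
grasp_force: 0.0
```

```bash
python3 - <<'E'
from h import *
tilt()
t=cam("top");s=cam("scene")
e=pix(t,[.6,-.123,.144]);f=pix(s,[.6,-.123,.144]);print(e,f)
x,y=int(e[0]),int(e[1]);X,Y=int(f[0]),int(f[1])
a=cv2.resize(t["img"][y-25:y+45,x-40:x+40],(400,350),interpolation=3);b=cv2.resize(s["img"][Y-35:Y+35,X-40:X+40],(400,350),interpolation=3)
print(x,y,X,Y);cv2.imwrite("pics/c5.png",np.hstack([a,b]))
E
```

```text
q [-17.65 -10.52  -0.3  100.55   0.44 -18.55] pos [ 0.4055 -0.1265  0.2442] tilt 0.55 az 109.2 tooly [-0.016  1.     0.009] F [-1.  -0.5  1.6]
(np.float64(324.9828005157282), np.float64(186.92839649502477)) (np.float64(242.73369492820038), np.float64(237.46309212350093))
324 186 242 237
```

View pics/c5.png

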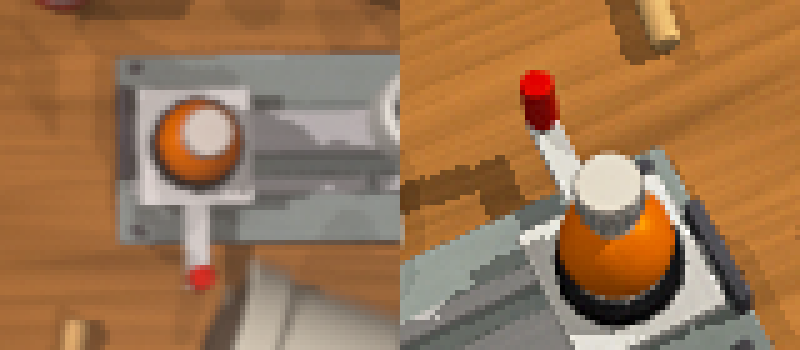

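Top: cap at (208,131), ball at (199,144), knob at (201,275). Scene: cap top at (609,180), knob at (540,100). The flask stands upright, still in the nest.

```bash
python3 - <<'E'
from h import *
np.set_printoptions(precision=4,suppress=True)
t=cam("top");s=cam("scene")
pt=(325.6,187.2);ps=(243.8,238.)
print("cap",onz(t,*pt,.144),onz(s,*ps,.144),tri(t,pt,s,ps))
print("nest top",onz(t,323.8,189.8,.07),"shuttle sq",onz(t,322.8,190.4,.05))
print("knob",onz(t,324.2,216,.084),onz(s,202+140/5,202+82/5,.086))
# ball outline, both views
for n,c in(("top",t),("scene",s)):
    e=pix(c,[.6,-.122,.074]);b=[int(e[0])-18,int(e[1])-18,int(e[0])+18,int(e[1])+20]
    k,q=blob(c,4,20,150,60,b);print(n,k,q,"ball exp",e)
E
```

```text
cap [ 0.599  -0.1253  0.144 ] [ 0.6027 -0.1211  0.144 ] (array([ 0.6003, -0.1231,  0.1412]), np.float64(0.005204465343382698))
nest top [ 0.5966 -0.1252  0.07  ] shuttle sq [ 0.5962 -0.123   0.05  ]
knob [ 0.495  -0.1266  0.084 ] [ 0.4994 -0.1225  0.086 ]
top [312.1057 181.3171] [305 170  36  38 123] ball exp (np.float64(323.0771141136216), np.float64(188.80021250154573))
scene [245.1716 252.2013] [234 241  23  21 303] ball exp (np.float64(244.77582118722194), np.float64(249.10569030095152))
```

The flask is upright and centred at (0.600,-0.1235). Most likely the grip itself was fine: "opening" reads the finger drive, and the drive had only reached my 20 mm command at low force. I'll regrip slightly lower and close all the way.

Emit:
{"name": "play_rows", "arguments": {
  "steps": [
    [[-0.035,0,0,0],[-0.04,0,0,0],[-0.04,0,0,0],[-0.04,0,0,0],[-0.04,0,0,0]]
  ]
}}

```text
time: 17.15
ee_pos: [0.6052, -0.1233, 0.2427]
tcp_rot: [179.5, -0.2, -179.1]
wrist_force: [-0.4, -1.1, 1.6]
opening: 0.0849
grasp_force: 0.0
```

Emit:
{"name": "play_rows", "arguments": {
  "steps": [
    [[0,0,0,0],[0,0,0.035,0],[0,0,0.035,0],[0,0,0,0],[0,0,0,0]]
  ]
}}

```text
time: 17.57
ee_pos: [0.6015, -0.1226, 0.1718]
tcp_rot: [179.4, -0.4, -179.1]
wrist_force: [-0.3, 0.7, 1.4]
opening: 0.0851
grasp_force: 0.0
```

```bash
python3 - <<'E'
from h import *
tilt();to([.600,-.123,.109],4)
E
```

```text
q [-11.76  14.03  16.75  93.28   0.47 -12.67] pos [ 0.6015 -0.1226  0.1718] tilt 0.73 az 128.2 tooly [-0.016  1.     0.01 ] F [-0.3  0.7  1.4]
tool shift [ 0.001  -0.001   0.0628] per row [ 0.00025 -0.00025  0.01569]
```

Emit:
{"name": "play_rows", "arguments": {
  "steps": [
    [[0.0003,0,0.0155,0],[0.0003,0,0.0155,0],[0.0003,0,0.0155,0],[0.0003,0,0.0155,0],[0,0,0,0]]
  ]
}}

```text
time: 17.98
ee_pos: [0.6012, -0.1226, 0.1124]
tcp_rot: [179.5, -0.1, -179.1]
wrist_force: [0.4, 0.9, -0.2]
opening: 0.085
grasp_force: 0.0
```

Emit:
{"name": "play_rows", "arguments": {
  "steps": [
    [[0,0,0,0],[0,0,0,0],[0,0,0,0],[0,0,0,0],[0,0,0,0]]
  ],
  "gripper": 0.0,
  "squeeze": 70
}}

```text
time: 18.4
ee_pos: [0.6017, -0.1228, 0.1142]
tcp_rot: [179.5, 0.0, -179.1]
wrist_force: [-0.7, -0.2, 5.8]
opening: 0.0307
grasp_force: 68.8
```

Emit:
{"name": "play_rows", "arguments": {
  "steps": [
    [[0,0,0,0],[0,0,0,0],[0,0,0,0],[0,0,0,0],[0,0,0,0]]
  ]
}}

```text
time: 18.82
ee_pos: [0.6016, -0.1228, 0.1143]
tcp_rot: [179.5, 0.0, -179.1]
wrist_force: [0.4, 0.0, 7.8]
opening: 0.0305
grasp_force: 68.6
```

```bash
python3 - <<'E'
from h import *
tilt();o,_=st();print(o['opening'],o['grasp_force'],o['torque'])
s=cam("scene")
b=cv2.resize(s["img"][205:275,200:290],(720,560),interpolation=3);cv2.imwrite("pics/c6.png",b)
E
```

```text
q [-11.78  13.01   9.18  86.25   0.47 -12.66] pos [ 0.6016 -0.1228  0.1143] tilt 0.47 az 87.3 tooly [-0.015  1.     0.008] F [0.4 0.  7.8]
0.030453825888360184 68.63407731056213 [-0.0321991   0.07688677  0.03369932]
```

View pics/c6.png

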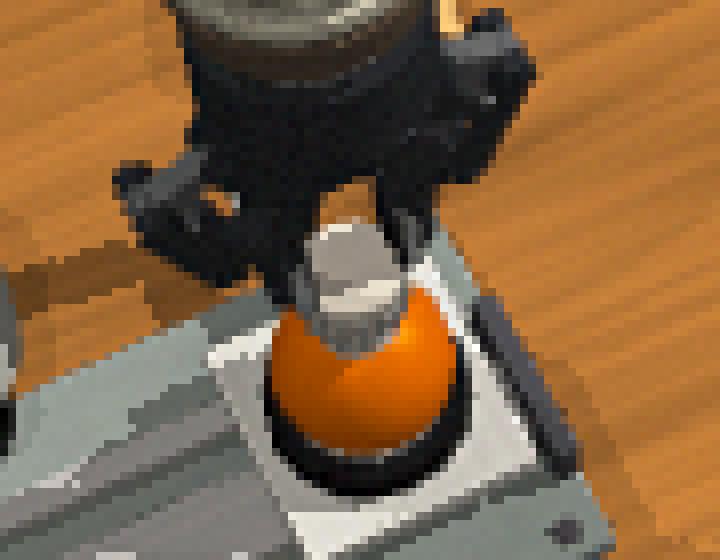

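Now the fingers straddle the cap at 69 N, but only its upper part. Fingertips are at (410,260) and the cap runs from 225 to 355. I'll regrip about 9 mm lower.

Emit:
{"name": "play_rows", "arguments": {
  "steps": [
    [[0,0,0,0],[0,0,0,0],[0,0,0,0],[0,0,0,0],[0,0,0,0]]
  ],
  "gripper": 0.07
}}

```text
time: 19.28
ee_pos: [0.6006, -0.1226, 0.1119]
tcp_rot: [179.5, -0.2, -179.1]
wrist_force: [0.2, 0.3, -0.9]
opening: 0.0699
grasp_force: 0.0
```

Emit:
{"name": "play_rows", "arguments": {
  "steps": [
    [[0,0,0.003,0],[0,0,0.003,0],[0,0,0.003,0],[0,0,0,0],[0,0,0,0]]
  ]
}}

```text
time: 19.7
ee_pos: [0.6004, -0.1225, 0.1027]
tcp_rot: [179.5, -0.2, -179.1]
wrist_force: [-0.5, 0.3, -0.0]
opening: 0.07
grasp_force: 0.0
```

Emit:
{"name": "play_rows", "arguments": {
  "steps": [
    [[0,0,0,0],[0,0,0,0],[0,0,0,0],[0,0,0,0],[0,0,0,0]]
  ],
  "gripper": 0.0,
  "squeeze": 70
}}

```text
time: 20.12
ee_pos: [0.601, -0.1226, 0.1038]
tcp_rot: [179.5, -0.1, -179.1]
wrist_force: [-0.3, -1.1, 4.4]
opening: 0.0331
grasp_force: 69.9
```

Emit:
{"name": "play_rows", "arguments": {
  "steps": [
    [[0,0,0,0],[0,0,0,0],[0,0,0,0],[0,0,0,0],[0,0,0,0]]
  ]
}}

```text
time: 20.53
ee_pos: [0.601, -0.1226, 0.1037]
tcp_rot: [179.5, -0.1, -179.1]
wrist_force: [0.3, -0.9, 5.4]
opening: 0.0332
grasp_force: 70.0
```

```bash
python3 - <<'E'
from h import *
tilt();o,_=st();print(o['opening'],o['grasp_force'],o['torque'])
E
```

```text
q [-11.77  13.07   8.09  85.22   0.47 -12.65] pos [ 0.601  -0.1226  0.1037] tilt 0.51 az 100.6 tooly [-0.015  1.     0.009] F [ 0.3 -0.9  5.4]
0.03322076970454077 69.95141744613647 [-0.02265972 -0.0783464  -0.03683812]
```

Emit:
{"name": "play_rows", "arguments": {
  "steps": [
    [[0,0,-0.01,0],[0,0,-0.02,0],[0,0,-0.03,0],[0,0,-0.03,0],[0,0,-0.03,0]]
  ]
}}

```text
time: 20.95
ee_pos: [0.6004, -0.1234, 0.2243]
tcp_rot: [179.5, -0.2, -179.1]
wrist_force: [0.9, -0.7, -1.1]
opening: 0.033
grasp_force: 69.7
```

```bash
python3 - <<'E'
from h import *
tilt();o,_=st();print(o['opening'],o['grasp_force'])
t=cam("top");s=cam("scene")
e=pix(t,[.555,.228,.128]);f=pix(s,[.555,.228,.128]);x,y=int(e[0]),int(e[1]);X,Y=int(f[0]),int(f[1]);print(x,y,X,Y)
a=cv2.resize(t["img"][y-20:y+20,x-20:x+20],(400,400),interpolation=2);b=cv2.resize(s["img"][Y-20:Y+20,X-20:X+20],(400,400),interpolation=2)
g=lambda im:np.clip(im.astype(float)**.6*9,0,255).astype(np.uint8)
k=pix(s,[.6,-.12,.15]);k=[int(v) for v in k]
d=cv2.resize(s["img"][k[1]-60:k[1]+30,k[0]-60:k[0]+60],(264,198))
im=np.zeros((600,800,3),np.uint8);im[:400,:400]=g(a);im[:400,400:]=g(b);im[401:599,:264]=d
cv2.imwrite("pics/c7.png",im)
E
```

```text
q [-11.86  14.96  23.75  99.13   0.47 -12.74] pos [ 0.6004 -0.1234  0.2243] tilt 0.58 az 114.1 tooly [-0.015  1.     0.009] F [ 0.9 -0.7 -1.1]
0.03297618171132349 69.70418214797974
230 197 349 179
```

View pics/c7.png

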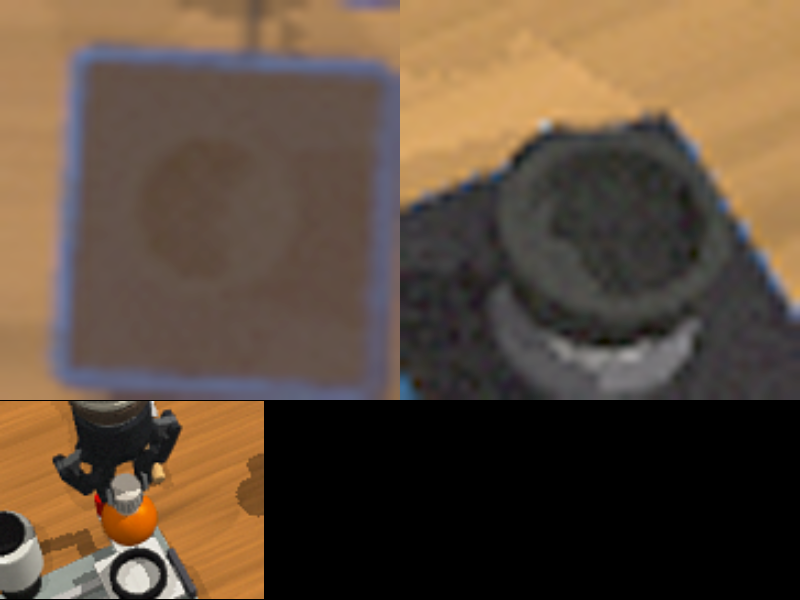

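The flask hangs upright in the gripper and the empty nest is below it. The cradle rim's centre is at scene pixel (350.2,181.0) and top pixel (231.6,198.2).

```bash
python3 - <<'E'
from h import *
np.set_printoptions(precision=4,suppress=True)
t=cam("top");s=cam("scene");a=(231.6,198.2);b=(350.2,181.)
print(onz(t,*a,.128),onz(s,*b,.128),tri(t,a,s,b))
P=[(210+u/10,177+v/10) for u,v in((82,55),(385,70),(372,388),(62,378))]
C=[onz(t,*p,.075)[:2] for p in P];print(np.mean(C,0),[np.linalg.norm(C[i]-C[i-1]) for i in range(4)])
to([.5555,.226,.2243],15)
E
```

```text
[0.5538 0.2235 0.128 ] [0.5597 0.2291 0.128 ] (array([0.5561, 0.2272, 0.1245]), np.float64(0.0077497748775606275))
[0.554  0.2253] [np.float64(0.12466259382602513), np.float64(0.11687285567715097), np.float64(0.12255806255285538), np.float64(0.11899786556511044)]
tool shift [0.0404 0.3503 0.0025] per row [0.0027 0.0233 0.0002]
```

Emit:
{"name": "play_rows", "arguments": {
  "steps": [
    [[0.0027,0.015,0,0],[0.0027,0.025,0,0],[0.0027,0.025,0,0],[0.0027,0.025,0,0],[0.0027,0.025,0,0]]
  ]
}}

```text
time: 21.57
ee_pos: [0.5845, -0.0071, 0.2223]
tcp_rot: [179.5, -0.3, -179.1]
wrist_force: [0.2, 0.2, -1.2]
opening: 0.0329
grasp_force: 69.8
```

Emit:
{"name": "play_rows", "arguments": {
  "steps": [
    [[0.0027,0.025,0,0],[0.0027,0.025,0,0],[0.0027,0.025,0,0],[0.0027,0.025,0,0],[0.0027,0.025,0,0]]
  ]
}}

```text
time: 21.98
ee_pos: [0.5689, 0.1176, 0.2236]
tcp_rot: [179.5, -0.3, -179.1]
wrist_force: [0.3, -0.2, -1.2]
opening: 0.0329
grasp_force: 69.8
```

Emit:
{"name": "play_rows", "arguments": {
  "steps": [
    [[0.0027,0.025,0,0],[0.0027,0.025,0,0],[0.0027,0.025,0,0],[0.0027,0.025,0,0],[0.0027,0.01,0,0]]
  ]
}}

```text
time: 22.4
ee_pos: [0.5535, 0.2287, 0.2243]
tcp_rot: [179.5, -0.3, -179.0]
wrist_force: [0.7, -0.0, -0.9]
opening: 0.0332
grasp_force: 69.9
```

Emit:
{"name": "play_rows", "arguments": {
  "steps": [
    [[0,0,0,0],[0,0,0,0],[0,0,0,0],[0,0,0,0],[0,0,0,0]]
  ]
}}

```text
time: 22.82
ee_pos: [0.5553, 0.2248, 0.2263]
tcp_rot: [179.5, -0.2, -179.2]
wrist_force: [0.0, 0.5, -1.4]
opening: 0.0331
grasp_force: 69.9
```

```bash
python3 - <<'E'
from h import *
np.set_printoptions(precision=4,suppress=True)
tilt();to([.5555,.226,.2],1);o,_=st();print(o['opening'],o['grasp_force'])
t=cam("top");s=cam("scene");p=o['ee_pos'];b=p+[0,0,-.0637+.034]
e=pix(s,b);k,q=blob(s,4,20,170,90,[int(e[0])-16,int(e[1])-18,int(e[0])+16,int(e[1])+18]);print("ball exp",e,"seen",k,q)
im=s["img"];X,Y=int(e[0]),int(e[1]);cv2.imwrite("pics/c8.png",cv2.resize(im[Y-50:Y+50,X-60:X+60],(720,600),interpolation=3))
E
```

```text
q [21.76 12.52 21.06 98.5   0.53 20.95] pos [0.5553 0.2248 0.2263] tilt 0.53 az 107.5 tooly [-0.014  1.     0.009] F [ 0.   0.5 -1.4]
tool shift [-0.0003  0.001   0.0264] per row [-0.0003  0.0009  0.0264]
0.033079056275498425 69.87031102180481
ball exp (np.float64(351.36835677020304), np.float64(166.1974037476747)) seen [350.0777 165.6024] [335 148  32  36 669]
```

View pics/c8.png

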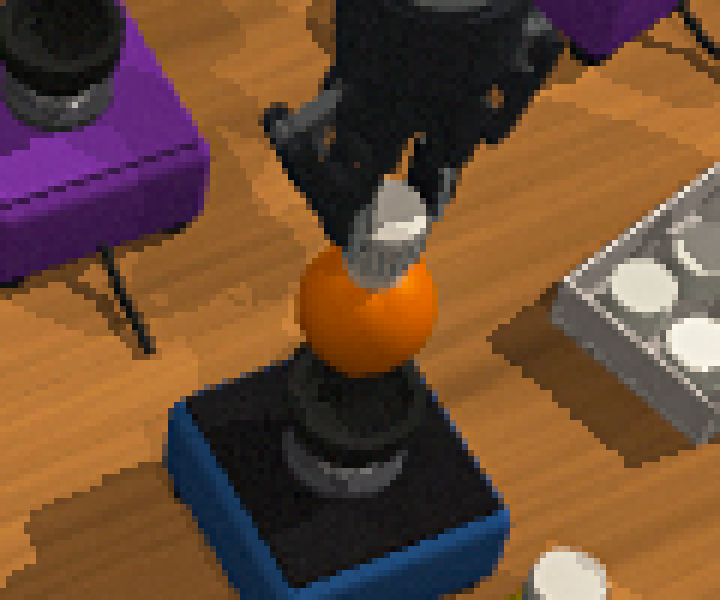

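The flask hangs upright over the blue mixer's cup: ball at (368,308), cup centred near (357,395). After allowing for the camera offset, it's centred to about 1–2 mm.

Emit:
{"name": "play_rows", "arguments": {
  "steps": [
    [[-0.0005,0.0007,0.01,0],[-0.0005,0.0007,0.01,0],[0,0,0.01,0],[0,0,0.008,0],[0,0,0,0]]
  ]
}}

```text
time: 23.33
ee_pos: [0.5551, 0.2272, 0.1855]
tcp_rot: [179.6, -0.3, -179.1]
wrist_force: [-1.1, 0.2, -0.8]
opening: 0.0331
grasp_force: 69.9
```

Emit:
{"name": "play_rows", "arguments": {
  "steps": [
    [[0,0,0.003,0],[0,0,0.003,0],[0,0,0.003,0],[0,0,0.002,0],[0,0,0,0]]
  ]
}}

```text
time: 23.75
ee_pos: [0.5562, 0.2278, 0.1777]
tcp_rot: [179.4, -0.1, -179.1]
wrist_force: [0.8, 0.8, 3.4]
opening: 0.0332
grasp_force: 70.1
```

Emit:
{"name": "play_rows", "arguments": {
  "steps": [
    [[0,0,0.002,0],[0,0,0.002,0],[0,0,0,0],[0,0,0,0],[0,0,0,0]]
  ]
}}

```text
time: 24.17
ee_pos: [0.5562, 0.2279, 0.174]
tcp_rot: [179.4, -0.1, -179.1]
wrist_force: [1.1, 1.9, 6.0]
opening: 0.0333
grasp_force: 70.3
```

Emit:
{"name": "play_rows", "arguments": {
  "steps": [
    [[0,0,0.002,0],[0,0,0.002,0],[0,0,0.001,0],[0,0,0,0],[0,0,0,0]]
  ]
}}

```text
time: 24.58
ee_pos: [0.5565, 0.2281, 0.1696]
tcp_rot: [179.4, -0.0, -179.1]
wrist_force: [1.8, 1.5, 8.0]
opening: 0.0333
grasp_force: 70.7
```

Emit:
{"name": "play_rows", "arguments": {
  "steps": [
    [[0,0,0.002,0],[0,0,0.001,0],[0,0,0,0],[0,0,0,0],[0,0,0,0]]
  ]
}}

```text
time: 25.0
ee_pos: [0.5568, 0.2285, 0.1674]
tcp_rot: [179.4, 0.1, -179.1]
wrist_force: [0.8, 3.6, 11.3]
opening: 0.0329
grasp_force: 71.4
```

Emit:
{"name": "play_rows", "arguments": {
  "steps": [
    [[0,0,0.001,0],[0,0,0.001,0],[0,0,0,0],[0,0,0,0],[0,0,0,0]]
  ]
}}

```text
time: 25.42
ee_pos: [0.5574, 0.2287, 0.167]
tcp_rot: [179.3, 0.2, -179.1]
wrist_force: [0.7, 2.8, 19.9]
opening: 0.0331
grasp_force: 72.3
```

The cradle is at the bottom: force jumped from 11 to 20 N over 0.4 mm. I'll check that it holds steady, and that the shuttle stayed in its catch.

Emit:
{"name": "play_rows", "arguments": {
  "steps": [
    [[0,0,0.0005,0],[0,0,0,0],[0,0,0,0],[0,0,0,0],[0,0,0,0]]
  ]
}}

```text
time: 25.83
ee_pos: [0.5575, 0.2287, 0.167]
tcp_rot: [179.3, 0.2, -179.1]
wrist_force: [0.8, 2.8, 21.6]
opening: 0.0332
grasp_force: 72.4
```

```bash
python3 - <<'E'
from h import *
np.set_printoptions(precision=4,suppress=True)
tilt();s=cam("scene");t=cam("top")
k,q=blob(s,0,4,180,80,(205,200,255,240));print("knob",k,q,onz(s,*k,.067))
k,q=blob(t,0,6,130,80,(310,200,340,230));print("knob top",k,q,onz(t,*k,.08))
E
```

```text
q [22.01 11.15 12.83 91.2   0.57 21.11] pos [0.5575 0.2287 0.167 ] tilt 0.74 az 72.1 tooly [-0.016  1.     0.012] F [ 0.8  2.8 21.6]
knob [229.1356 221.6441] [226 216   7  12  59] [ 0.4974 -0.1262  0.067 ]
knob top [324.05 216.1 ] [322 214   5   5  20] [ 0.4948 -0.1264  0.08  ]
```

```bash
python3 -c "
from workcell import bot
print(bot.job_done())"
```

```text
the job is handed in; nothing more can be done
None
```

I handed the job in: the shuttle sits at the unloading station (measured travel about 139–140 mm), and the orange flask is upright in the blue mixer's cradle, held at the bottom of its travel with about 21 N. Early on, a wrong wrist turn ran joint 6 to its limit; while I corrected it, joint 4 read 130.53° against its 130.52° limit, and the wrist force briefly reached about 35 N, cause unknown.

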